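# Mix two kinds of tumbling stones with a stirring stick

## Task

Mix the green and white tumbling stones: take the stirring stick out of its sloping rest, lower it gently until its tip touches the bottom of the blue tub on the yellow mark's side, and from there stir two full turns clockwise (seen from above) in wide circles, at least a third of the tub's width across, with the tip kept within a centimetre of the bottom. Go on stirring if need be, until each half of the tub, split by the line from the yellow to the white mark, clearly holds stones of both colours, then put the stick back home in its rest. Use only the stick on the stones, keep all of them in the tub, and do not disturb the cone, the jar or the block.

Things in the scene. Friction and masses are not known exactly. Their poses are not given: they have to be found in the camera images.
- tub: round blue open tub, fixed: outer radius 86 mm, inner 81 mm, rim 53 mm above the counter, flat inner floor 6 mm above it. Origin: centre of its underside; +x points to the yellow mark on its rim, -x to the white mark across from it, z up; it may be turned any way round. The line through the marks splits it into halves (y > 0, y < 0)
- tub_floor (a point): centre of the tub's inner floor, axes as the tub's
- tub_mark (a point): the yellow mark on the tub's rim, 86 mm from the axis
- stick: stirring stick, 200 mm long, 105 to 210 g, balance point 82 mm from the tip: a round steel shaft of 14 mm diameter with a round end (lowest 115 mm), then a square 22 mm wooden handle. Origin: the very tip of the shaft; z runs up the stick to the handle's end; x and y are normal to the handle's flat faces. At the start it leans in the rest, handle up and towards the robot, y level
- stick_grip (a point): a good place to hold the stick: on its axis, in the handle, 172 mm from the tip (28 mm below the handle's end). Stones can jam between the stick and the tub's wall, which twists the stick in the grip: hold it firmly, stir at a radius of about 37 mm and back off when the force rises
- rest: grey base 110 x 64 mm, fixed, with a sloping aluminium V trough that carries the stick's shaft 8 to 104 mm from its tip, and a rubber foot under the tip. Origin: on the underside, below the foot; z up. The trough leans 0.45 rad from vertical, rising to the rest's -x side (roughly to the robot). It is open above and at its upper end and clamps nothing: draw the stick out along the slope
- rest_foot (a point): where the stick's tip stands when home: on top of the rest's rubber foot, 30 mm above the counter; axes as the rest's (z up)
- size_cone: bystander: upright wooden cone on a round foot, 60 mm wide, 172 mm high; origin under its centre
- flux_jar: bystander: brown jar with a black cap, 47 mm wide, 77 mm high; origin under its centre
- dapping: bystander: yellow wooden block with hollows, 45 mm cube; origin under its centre
- green_0: loose green tumbling stone, a stubby cylinder of 25 mm diameter and 23 mm length with rounded edges, 25 g; origin at its centre. At the start it stands on the tub's floor in the half with y > 0 in the tub's frame
- green_1: loose green tumbling stone, a stubby cylinder of 25 mm diameter and 23 mm length with rounded edges, 25 g; origin at its centre. At the start it stands on the tub's floor in the half with y > 0 in the tub's frame
- green_2: loose green tumbling stone, a stubby cylinder of 25 mm diameter and 23 mm length with rounded edges, 25 g; origin at its centre. At the start it stands on the tub's floor in the half with y > 0 in the tub's frame
- green_3: loose green tumbling stone, a stubby cylinder of 25 mm diameter and 23 mm length with rounded edges, 25 g; origin at its centre. At the start it stands on the tub's floor in the half with y > 0 in the tub's frame
- green_4: loose green tumbling stone, a stubby cylinder of 25 mm diameter and 23 mm length with rounded edges, 25 g; origin at its centre. At the start it stands on the tub's floor in the half with y > 0 in the tub's frame
- white_0: loose white tumbling stone, a stubby cylinder of 25 mm diameter and 23 mm length with rounded edges, 25 g; origin at its centre. At the start it stands on the tub's floor in the half with y < 0 in the tub's frame
- white_1: loose white tumbling stone, a stubby cylinder of 25 mm diameter and 23 mm length with rounded edges, 25 g; origin at its centre. At the start it stands on the tub's floor in the half with y < 0 in the tub's frame
- white_2: loose white tumbling stone, a stubby cylinder of 25 mm diameter and 23 mm length with rounded edges, 25 g; origin at its centre. At the start it stands on the tub's floor in the half with y < 0 in the tub's frame
- white_3: loose white tumbling stone, a stubby cylinder of 25 mm diameter and 23 mm length with rounded edges, 25 g; origin at its centre. At the start it stands on the tub's floor in the half with y < 0 in the tub's frame
- white_4: loose white tumbling stone, a stubby cylinder of 25 mm diameter and 23 mm length with rounded edges, 25 g; origin at its centre. At the start it stands on the tub's floor in the half with y < 0 in the tub's frame

How it is judged:
On the way, in this order (a step that is already met when the one before it is completed fails the run):
1. the stick is lifted out of its rest (distance between stick and rest_foot above 0.06 m), for 0.1 s.
2. the tip of the stick touches the bottom of the tub on the yellow mark's side (x of stick in the frame of tub_floor above 0.025 m and y of stick in the frame of tub_floor between -0.025 and 0.025 m and z of stick in the frame of tub_floor below 0.014 m and contact force between stick and tub above 0.5 N).
3. first turn: the tip, low in the tub, comes round on the white stones' first side (y of stick in the frame of tub_floor below -0.025 m and x of stick in the frame of tub_floor between -0.025 and 0.025 m and z of stick in the frame of tub_floor below 0.014 m).
4. first turn: the tip, low in the tub, comes round at the white mark (x of stick in the frame of tub_floor below -0.025 m and y of stick in the frame of tub_floor between -0.025 and 0.025 m and z of stick in the frame of tub_floor below 0.014 m).
5. first turn: the tip, low in the tub, comes round on the green stones' first side (y of stick in the frame of tub_floor above 0.025 m and x of stick in the frame of tub_floor between -0.025 and 0.025 m and z of stick in the frame of tub_floor below 0.014 m).
6. first turn: the tip, low in the tub, comes round at the yellow mark (x of stick in the frame of tub_floor above 0.025 m and y of stick in the frame of tub_floor between -0.025 and 0.025 m and z of stick in the frame of tub_floor below 0.014 m).
7. second turn: the tip, low in the tub, comes round on the white stones' first side (all of step 3).
8. second turn: the tip, low in the tub, comes round at the white mark (all of step 4).
9. second turn: the tip, low in the tub, comes round on the green stones' first side (all of step 5).
10. second turn: the tip, low in the tub, comes round at the yellow mark (all of step 6).
At the end, for the whole second after the job is handed in: Each half of the tub holds a green and a white stone with centres 3 mm or more past the mark line; all stones rest in the tub; the stick is home in its rest: tip within 12 mm of the foot, leaning 0.35 to 0.55 rad to the -x side, grip within 15 mm of the middle plane, still (y of any of green_0, green_1, green_2, green_3, green_4 in the frame of tub_floor above 0.003 m and y of any of green_0, green_1, green_2, green_3, green_4 in the frame of tub_floor below -0.003 m and y of any of white_0, white_1, white_2, white_3, white_4 in the frame of tub_floor above 0.003 m and y of any of white_0, white_1, white_2, white_3, white_4 in the frame of tub_floor below -0.003 m and horizontal distance between each of green_0, green_1, green_2, green_3, green_4, white_0, white_1, white_2, white_3, white_4 and tub_floor below 0.082 m and height (world z) of each of green_0, green_1, green_2, green_3, green_4, white_0, white_1, white_2, white_3, white_4 below 0.05 m and linear speed of each of green_0, green_1, green_2, green_3, green_4, white_0, white_1, white_2, white_3, white_4, stick below 0.02 m/s and distance between stick and rest_foot below 0.012 m and angle between the z axis of stick and the z axis of rest, either way round between 0.35 and 0.55 rad and x of stick_grip in the frame of rest below -0.055 m and y of stick_grip in the frame of rest between -0.015 and 0.015 m); the robot touches nothing.
It fails at once if a bystander (cone, jar or block) is pushed or tipped (distance of any of size_cone, flux_jar, dapping from where it was at the start of the episode above 0.015 m).
It fails at once if the stones are handled with the fingers instead of the stick (contact force between the fingers and green_0 above 0.5 N or contact force between the fingers and green_1 above 0.5 N or contact force between the fingers and green_2 above 0.5 N or contact force between the fingers and green_3 above 0.5 N or contact force between the fingers and green_4 above 0.5 N or contact force between the fingers and white_0 above 0.5 N or contact force between the fingers and white_1 above 0.5 N or contact force between the fingers and white_2 above 0.5 N or contact force between the fingers and white_3 above 0.5 N or contact force between the fingers and white_4 above 0.5 N).
It fails at once if the stick is rammed into the tub (over 40 N) (contact force between stick and tub above 40 N).
It also fails if it takes over 72 s, if anything falls off the work surface, if the arm or the gripper's body presses on something with over 40 N, if the wrist force passes 120 N, or if a joint passes its speed limit or range.

## Robot

A 7-joint arm with a two-finger parallel gripper is mounted at the origin on the work surface; the furniture and walls round the work are solid. World frame = base frame: x ahead of the robot, y to its left, z up, the work surface at z = 0. Lengths are in m, angles in rad, forces in N, time in s.
With the tool pointing down it reaches from about 0.425 to 0.925 m from the base axis. Payload 6.8 kg.
Tool frame: the origin (TCP) lies on the centre line of the jaws, within the pads' length; the fingertips stand ahead of it and the grasp point (between the pads) lies 11 mm behind it (r.tcp_to_tips is the z of the fingertips in the tool frame, in m); z points along the fingers, y is the line along which they close (so a half turn about z gives the same grasp; the last joint's range is limited). The gripper opens to 85 mm and grips with 20 to 120 N. Pads are 22 mm wide; open, the fingers measure 114 mm over their backs; the gripper's body (76 mm by 85 mm) begins 54 mm behind the grasp point. The pads swing forward as they close: fully open they stand 13 mm farther back than shut.
Start: joints at [1.011, 0.477, 0.022, 1.555, -0.011, 1.109, -0.083], TCP at [0.295, -0.607, 0.208] pointing down, gripper open.
Joint ranges: [-2.96, 2.96], [-0.34, 2.1], [-1.41, 1.46], [0.24, 2.44], [-1.37, 4.51], [0.17, 1.92], [-2.96, 2.96]. Speed limits (rad/s): [2.39, 2.39, 3.14, 3.14, 3.14, 3.14, 3.14].

## Interface

Orientations are given as a rotation vector (axis times angle).
In Python, from bench import r, optics gives the robot as it stands.
- The arm moves only by the shell command python3 -m creep 'ROWS' [FORCE]. ROWS is a JSON object whose one key "rows" holds a list of rows, each a list of 7 numbers: the shift along the tool's x, y, z in units of 25 mm (1.0 is 25 mm), then the turn, a rotation vector about the tool's x, y, z in units of 8 degrees (1.0 is 8 degrees), then the finger opening in mm, from 0 to 85.4. A call has 1 to 10 rows; each row is the pose to reach, as a shift and turn from the pose commanded when the call began, along the tool's axes at that moment; what a row does not reach only later rows make up. A row lasts 1/8 s, in which the tool goes at most 62.5 mm and 10.7 degrees, less where a joint would pass 70% of its speed; a pose out of reach is approached as far as the arm can. A call with a gripper value outside its range is refused whole. The fingers move at their own pace and stop on an object; FORCE is the grip in N (left out, the last holds). Time passes only in rows, so rows that repeat a pose let the fingers close. It gives the time, the measured TCP pose, the force, the opening and the grip force at its end, in the units of the state.
- r.get_obs(): the state, without advancing time (a new reading comes with each control period).
- optics.grab_frame(name): name is "scene" or "top" or "wrist"; returns a dict with "color" (420x560x3 uint8, blue, green, red), "K" (3x3 intrinsics, pixels), "R" (3x3) and "t" (3): a world point X has camera coordinates R X + t. Camera axes: x right, y down, z forward; pixel columns grow to the right and rows downward; lengths in m; the calibration is good to about 2 mm. A picture is of the moment at which its call begins. There is no depth.
- r.hand_in(): hands the job in; it is judged then, once.
The state is a dict: "clock": time; "joints": joint angles; "qvel": joint speeds; "tau": joint torques, N m; "tcp_pos": TCP position; "orientation": TCP orientation; "contact_force": force on the tool from outside, world axes, zero at the start; "moment": the same for the moment, N m; "grip_width": finger opening in m; "gripper_force": force on a finger pad.
Only numpy, scipy, OpenCV 4.12 (cv2) and the standard library are available. Lean on these libraries where they do the work, as an engineer would, in place of code of your own. Each camera call takes 0.05 s, during which the arm holds its last target. There are 200 camera calls.

## Working session

There is one attempt and no reset: what is moved stays moved. The work goes in short steps, Python scripts to look and compute and a shell command to move; the robot and the scene stay as the last step left them, time stands still between calls to the robot, and variables do not carry over. Pictures are saved under pics/ and viewed, at most 10 in all, crops included, and the job is handed in when it is done.

```bash
ls; mkdir -p pics
python3 - <<'E'
from bench import r, optics
import cv2,numpy as np
o=r.get_obs(); print({k:np.round(v,3) for k,v in o.items()}, r.tcp_to_tips)
for n in ("scene","top","wrist"):
    f=optics.grab_frame(n); cv2.imwrite(f"pics/{n}0.png",f["color"]); print(n,f["K"].round(1).tolist(),f["R"].round(3).tolist(),f["t"].round(3).tolist())
a=[cv2.imread(f"pics/{n}0.png") for n in("scene","top")]
E
```

```text
pics
{'clock': np.float64(0.0), 'joints': array([ 1.011,  0.478,  0.022,  1.556, -0.012,  1.109, -0.083]), 'qvel': array([-0.001, -0.   ,  0.001,  0.   , -0.   ,  0.001, -0.002]), 'tau': array([ 1.0000e-03, -5.9645e+01,  1.6080e+00, -2.8120e+01,  1.2000e-02,
        9.0000e-03, -0.0000e+00]), 'tcp_pos': array([ 0.294, -0.607,  0.207]), 'orientation': array([-3.06e+00, -7.03e-01,  1.00e-03]), 'contact_force': array([ 0.592, -0.443,  0.131]), 'moment': array([-0.012,  0.059,  0.087]), 'gripper_force': np.float64(0.0), 'grip_width': np.float64(0.086)} 0.008
scene [[403.5, 0.0, 281.9], [0.0, 403.5, 207.0], [0.0, 0.0, 1.0]] [[-0.952, 0.307, -0.009], [0.258, 0.784, -0.565], [-0.167, -0.54, -0.825]] [0.479, -0.061, 1.059]
top [[434.7, 0.0, 278.8], [0.0, 434.7, 215.1], [0.0, 0.0, 1.0]] [[-0.021, -1.0, -0.014], [-0.993, 0.023, -0.113], [0.113, 0.011, -0.994]] [0.041, 0.513, 0.934]
wrist [[349.9, 0.0, 276.4], [0.0, 349.9, 207.9], [0.0, 0.0, 1.0]] [[0.437, -0.9, -0.001], [-0.864, -0.42, 0.277], [-0.25, -0.12, -0.961]] [-0.674, -0.037, 0.379]
```

View pics/top0.png

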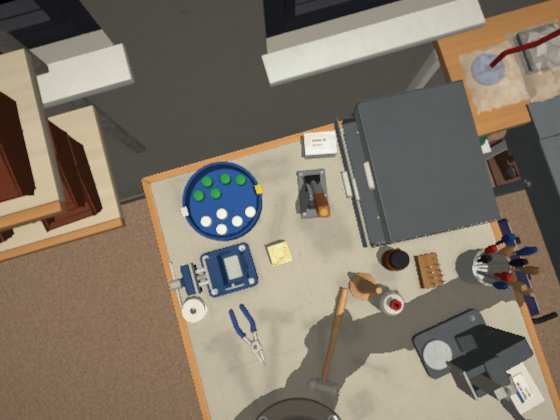

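View pics/scene0.png

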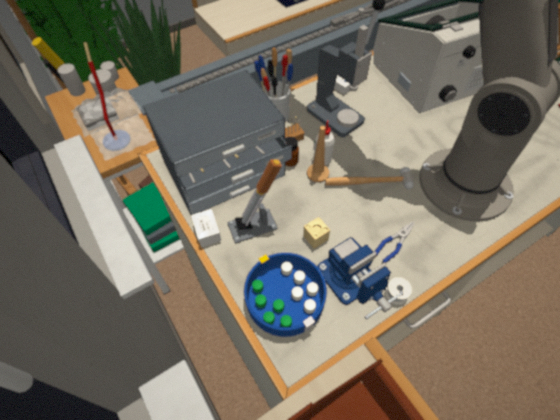

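Top view: the tub is near (222,201) px, yellow mark (258,189), white mark (185,211). The rest is near (313,195), with the wooden handle end at (324,211). In the scene view the tub is at (285,292), and the stick runs from about (243,225) to (268,170). Next I zoom in on the rest and stick in both views.

```bash
cat > h.py <<'E'
from bench import r, optics
import cv2,numpy as np
from scipy.spatial.transform import Rotation as Rn
def ray(f,p):
    c=-f["R"].T@f["t"]; d=f["R"].T@np.linalg.inv(f["K"])@np.array([p[0],p[1],1.]); return c,d/np.linalg.norm(d)
def plane(f,p,z):
    c,d=ray(f,p); return c+d*(z-c[2])/d[2]
def tri(*fp):
    A=0;b=0;L=[]
    for f,p in fp:
        c,d=ray(f,p); M=np.eye(3)-np.outer(d,d); A=A+M; b=b+M@c; L.append((M,c))
    X=np.linalg.solve(A,b); return X,[round(1e3*np.linalg.norm(M@(X-c)),1) for M,c in L]
def proj(f,X):
    q=f["K"]@(f["R"]@np.asarray(X)+f["t"]); return q[:2]/q[2]
E
python3 - <<'E'
from h import *
f=optics.grab_frame("top"); g=optics.grab_frame("scene")
np.save("fr.npy",np.array([f,g],dtype=object),allow_pickle=True)
a=cv2.resize(f["color"][155:230,285:345],None,fx=6.6,fy=6.6,interpolation=cv2.INTER_CUBIC)
b=cv2.resize(g["color"][150:250,215:315],None,fx=4,fy=4.95,interpolation=cv2.INTER_CUBIC)
h=min(a.shape[0],b.shape[0]);cv2.imwrite("pics/z1.png",np.hstack([a[:h],b[:h]])); print(a.shape,b.shape)
def rim(f):
    hsv=cv2.cvtColor(f["color"],cv2.COLOR_BGR2HSV); m=cv2.inRange(hsv,(105,120,30),(125,255,255))
    cs=cv2.findContours(m,cv2.RETR_EXTERNAL,cv2.CHAIN_APPROX_NONE)[0]
    return hsv,cs
for n,ff,c0 in(("top",f,(222,201)),("scene",g,(285,292))):
    hsv,cs=rim(ff)
    c=max(cs,key=cv2.contourArea); print(n,len(cs),cv2.fitEllipse(cv2.convexHull(c)),cv2.boundingRect(c))
    for nm,lo,hi in(("yel",(20,150,150),(32,255,255)),("white",(0,0,170),(180,60,255)),("orange",(5,150,60),(16,255,255))):
        m=cv2.inRange(hsv,lo,hi); k,l,s,ce=cv2.connectedComponentsWithStats(m)
        print(nm,[(ce[i].round(1).tolist(),int(s[i,4])) for i in range(1,k) if s[i,4]>5 and np.hypot(*(ce[i]-c0))<130])
E
```

```text
(495, 396, 3) (495, 400, 3)
top 19 ((222.01495361328125, 200.97317504882812), (77.89978790283203, 78.67755889892578), 110.8694839477539) (183, 162, 79, 78)
yel [([258.3, 188.8], 49), ([325.2, 212.2], 6)]
white [([285.0, 272.1], 31927), ([99.1, 165.8], 252), ([104.9, 188.4], 236), ([249.9, 211.2], 89), ([221.3, 213.4], 88), ([205.4, 220.8], 88), ([236.6, 220.6], 88), ([221.1, 228.9], 92), ([241.4, 247.3], 27), ([232.6, 267.0], 279), ([251.0, 280.6], 25), ([174.6, 284.4], 53), ([232.7, 285.6], 9)]
orange [([320.6, 202.9], 208)]
scene 12 ((314.2172546386719, 286.8271789550781), (92.1061019897461, 147.23727416992188), 75.9493179321289) (245, 246, 144, 90)
yel [([263.4, 258.5], 47)]
white [([373.7, 220.1], 22134), ([242.0, 174.1], 57), ([239.5, 189.8], 50), ([346.0, 247.7], 230), ([362.8, 260.3], 43), ([286.4, 266.4], 83), ([322.9, 266.2], 18), ([299.1, 275.4], 90), ([355.5, 278.6], 22), ([312.0, 287.2], 96), ([297.0, 291.6], 100), ([324.6, 337.3], 4466), ([346.2, 295.4], 19), ([309.7, 304.3], 111), ([308.4, 321.1], 77), ([341.4, 371.6], 669), ([292.3, 404.0], 654)]
orange [([341.9, 334.9], 8410), ([267.7, 176.7], 339)]
```

View pics/z1.png

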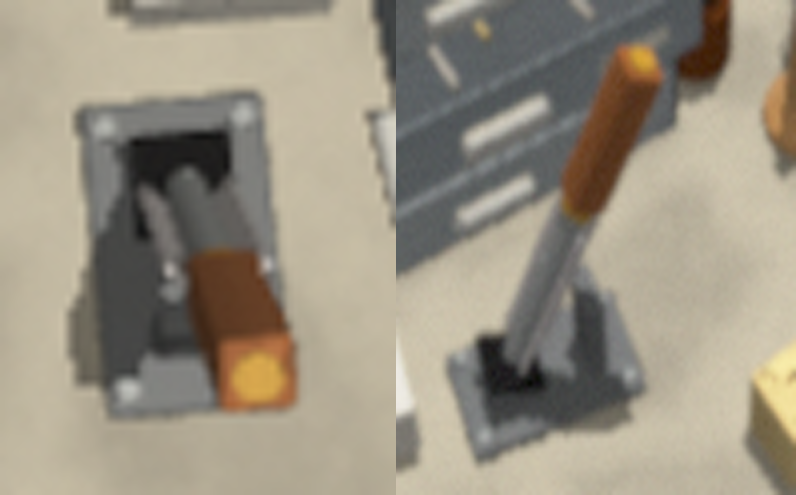

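The zoom shows the handle's end cap at top px (324,211.5) and scene px (276.7,162.5). The base-plate screws are visible in both views. I triangulate them next.

Run:
```python
from h import *
f,g=np.load("fr.npy",allow_pickle=True)
T=lambda x,y:(285+(x+.5)/6.6-.5,155+(y+.5)/6.6-.5)
S=lambda x,y:(215+(x-396+.5)/4-.5,150+(y+.5)/4.95-.5)
P={}
for n,a,b in(("cap",T(259,374),S(643,64)),("A",T(104,126),S(486,436)),("B",T(243,110),S(461,360)),("C",T(128,388),S(629,375)),("Yel",(258.3,188.8),(263.4,258.5)),("Wht",(185,211),(308.4,322))):
    X,e=tri((f,a),(g,b)); P[n]=X; print(n,X.round(4),e)
print("A-B",np.linalg.norm(P["A"]-P["B"]),"A-C",np.linalg.norm(P["A"]-P["C"]),"Y-W",np.linalg.norm(P["Yel"]-P["Wht"]))
mid=(P["B"]+P["C"])/2; ax=(P["A"]-P["C"]); ly=(P["A"]-P["B"])
ya=np.arctan2(ax[1],ax[0]); yb=np.arctan2(-ly[0],ly[1]); print("rest mid",mid,"yaw",ya,yb)
c=plane(f,(222.0,201.0),0.053); print("tub c rim",c, "from marks",(P["Yel"]+P["Wht"])/2)
v=P["Yel"]-P["Wht"]; print("tub yaw",np.arctan2(v[1],v[0]), "yel plane",plane(f,(258.3,188.8),.053))
print("rim radius", np.linalg.norm(plane(f,(222+39.1,201),.053)-c))
# tip guess from cap: shaft direction
for yaw in(ya,yb,(ya+yb)/2):
    ez=np.array([-np.sin(.45)*np.cos(yaw),-np.sin(.45)*np.sin(yaw),np.cos(.45)])
    print(yaw,"tip from cap",P["cap"]-.2*ez)
print("collar ray check; shaft low end in top", plane(f,T(185,180),.045), "scene",plane(g,S(520,355),.045))
m=ez
print("proj axis top",[proj(f,P["cap"]-s*ez).round(1).tolist() for s in(0,.085,.17)],"scene",[proj(g,P["cap"]-s*ez).round(1).tolist() for s in(0,.085,.17)])
print("seen collar",T(222,255),S(577,213))
for n,t in(("box near edge",(348,230)),("box corner top-front",(372,243)),("box",(345,170))): print(n,[plane(f,t,z).round(3) for z in(0,.15)])
```

```text
cap [ 0.4975 -0.0528  0.2082] [np.float64(0.7), np.float64(0.7)]
A [ 0.6089 -0.0207  0.0121] [np.float64(0.2), np.float64(0.2)]
B [ 0.6131 -0.0686  0.0105] [np.float64(0.8), np.float64(0.8)]
C [ 0.5179 -0.0265  0.0127] [np.float64(0.1), np.float64(0.1)]
Yel [0.5691 0.0731 0.0541] [np.float64(0.1), np.float64(0.1)]
Wht [0.5239 0.234  0.0502] [np.float64(0.6), np.float64(0.6)]
A-B 0.04818215545707521 A-C 0.09119178643333134 Y-W 0.16713133889974915
rest mid [ 0.56549147 -0.04756164  0.01157336] yaw 0.06412727643227427 0.08853263182481748
tub c rim [0.54418274 0.15252039 0.053     ] from marks [0.54650129 0.15355501 0.05211572]
tub yaw -1.2972855407751829 yel plane [0.56916519 0.07322307 0.053     ]
rim radius 0.0849704735804379
0.06412727643227427 tip from cap [ 0.5842851  -0.04721171  0.02809394]
0.08853263182481748 tip from cap [ 0.58412321 -0.04509485  0.02809394]
0.07632995412854587 tip from cap [ 0.58421061 -0.04615278  0.02809394]
collar ray check; shaft low end in top [ 0.5832188  -0.04581507  0.045     ] scene [ 0.58040578 -0.0376818   0.045     ]
proj axis top [[323.7, 211.6], [318.2, 197.8], [313.7, 186.4]] scene [[276.0, 162.5], [261.2, 190.2], [248.0, 214.7]]
seen collar (318.2121212121212, 193.21212121212122) (259.875, 192.63131313131314)
box near edge [array([ 0.479, -0.126,  0.   ]), array([ 0.468, -0.104,  0.15 ])]
box corner top-front [array([ 0.448, -0.179,  0.   ]), array([ 0.442, -0.149,  0.15 ])]
box [array([ 0.618, -0.124,  0.   ]), array([ 0.585, -0.102,  0.15 ])]
```

```bash
cat >> h.py <<'E'
yaw=.076; ez=np.array([-np.sin(.45)*np.cos(yaw),-np.sin(.45)*np.sin(yaw),np.cos(.45)])
def Rtool(tilt,yaw=yaw):   # tool z = -stick axis leaning by tilt; tool y level
    z=np.array([np.sin(tilt)*np.cos(yaw),np.sin(tilt)*np.sin(yaw),-np.cos(tilt)]); y=np.array([np.sin(yaw),-np.cos(yaw),0]); return np.c_[np.cross(y,z),y,z]
def row(p,R,o=None):
    if o is None: ob=r.get_obs(); o=(ob["tcp_pos"],Rn.from_rotvec(ob["orientation"]).as_matrix())
    d=o[1].T@(np.asarray(p)-o[0])/.025; w=Rn.from_matrix(o[1].T@R).as_rotvec()/np.deg2rad(8); return np.r_[d,w].round(2).tolist()
cap=np.array([.4977,-.0528,.209])
E
python3 - <<'E'
from h import *
o=r.get_obs()
print("up",row(o["tcp_pos"]+[0,0,.2],Rn.from_rotvec(o["orientation"]).as_matrix()))
g=cap-.028*ez; print(g)
print("pre",row(g-.011*-ez+.10*ez-0*ez,Rtool(.45)))
print("mid",row([.45,-.25,.42],Rtool(.2)))
E
```

```text
up [-0.0, -0.01, -8.0, 0.0, 0.0, 0.0]
[ 0.50984388 -0.05187528  0.18378748]
pre [15.64, -16.93, -3.05, -0.61, 3.19, 2.64]
mid [11.83, -10.14, -8.5, -0.28, 1.42, 2.68]
```

```bash
python3 -m creep '{"rows":[[0,0,-4,0,0,0,45],[0,0,-8,0,0,0,45],[4,-3.5,-8.3,-0.1,0.5,0.9,45],[8,-7,-8.4,-0.2,1,1.8,45],[11.8,-10.1,-8.5,-0.3,1.4,2.7,45],[11.8,-10.1,-8.5,-0.3,1.4,2.7,45],[13.8,-13.5,-7,-0.45,2.3,2.7,45],[15.6,-16.9,-3.5,-0.6,3.2,2.6,45],[15.6,-16.9,-3.05,-0.6,3.2,2.6,45],[15.6,-16.9,-3.05,-0.6,3.2,2.6,45]]}' 120
python3 - <<'E'
from h import *
print(r.get_obs()["joints"].round(2))
f=optics.grab_frame("wrist"); cv2.imwrite("pics/w1.png",f["color"]); g=optics.grab_frame("top"); s=optics.grab_frame("scene")
np.save("fr2.npy",np.array([f,s],dtype=object),allow_pickle=True)
print("expect cap",proj(f,cap),"tip",proj(f,cap-.2*ez)); print(row(cap-.039*ez,Rtool(.45)))
E
```

```text
clock: 1.5
tcp_pos: [0.4404, -0.1566, 0.3257]
orientation: [-3.042, -0.124, -0.701]
contact_force: [1.0, -0.5, 0.0]
grip_width: 0.0449
gripper_force: 0.0
[ 0.69 -0.19 -0.29  2.14 -0.36  0.8  -0.89]
expect cap [162.83863425 180.9108652 ] tip [206.83710787 152.8518941 ]
[0.37, -3.87, 6.89, -0.03, -0.0, 0.08]
```

View pics/w1.png

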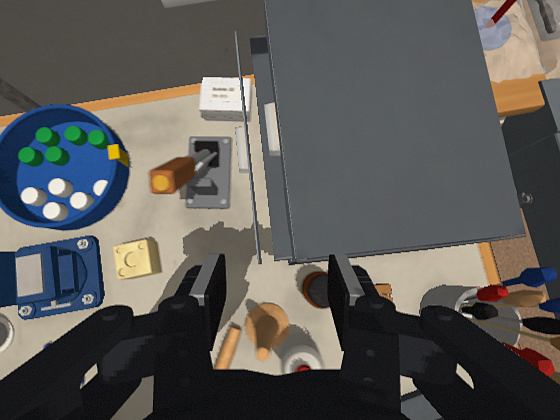

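The cap shows at about (160,182) px against an expected (163,181), and the shaft runs to about (213,153) against an expected (207,153), so the measurement holds. The tool box lies to the right, clear of the path.

```bash
python3 -m creep '{"rows":[[0.2,-1.9,0.5,0,0,0,45],[0.37,-3.87,1.5,0,0,0,45],[0.37,-3.87,2.5,0,0,0.08,45],[0.37,-3.87,2.5,0,0,0.08,45],[0.37,-3.87,2.5,0,0,0.08,45]]}'
python3 - <<'E'
from h import *
f=optics.grab_frame("wrist"); cv2.imwrite("pics/w2.png",f["color"])
print("expect cap",proj(f,cap),"tip",proj(f,cap-.2*ez)); print(row(cap-.039*ez,Rtool(.45)))
E
```

```text
clock: 2.28
tcp_pos: [0.4686, -0.0602, 0.2748]
orientation: [-3.04, -0.105, -0.7]
contact_force: [-0.7, 0.1, 0.1]
grip_width: 0.0451
gripper_force: 0.0
expect cap [268.85868331 212.3723309 ] tip [272.38711868 167.04261564]
[-0.1, -0.2, 4.45, -0.01, -0.02, -0.05]
```

View pics/w2.png

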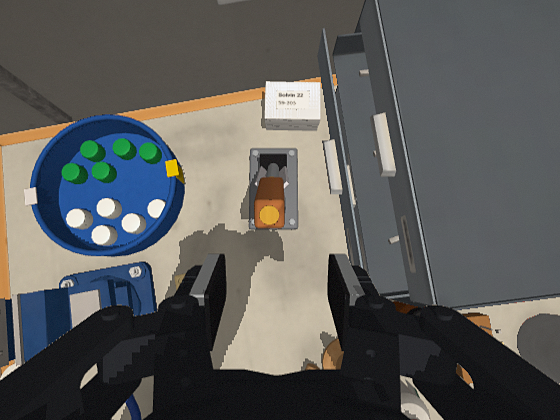

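The cap sits at (269,215) px, within 3 px of prediction and centred between the fingers. I go down along the axis and grip.

```bash
python3 -m creep '{"rows":[[-0.1,-0.2,1,0,0,-0.05,38],[-0.1,-0.2,2,0,0,-0.05,38],[-0.1,-0.2,3,0,0,-0.05,38],[-0.1,-0.2,3.7,0,0,-0.05,38],[-0.1,-0.2,4.4,0,0,-0.05,38],[-0.1,-0.2,4.4,0,0,-0.05,38]]}'
python3 - <<'E'
from h import *
print(row(cap-.039*ez,Rtool(.45)))
E
python3 -m creep '{"rows":[[0,0,0,0,0,0,15],[0,0,0,0,0,0,10],[0,0,0,0,0,0,5],[0,0,0,0,0,0,5],[0,0,0,0,0,0,5],[0,0,0,0,0,0,5]]}' 120
```

```text
clock: 3.08
tcp_pos: [0.5136, -0.0509, 0.1737]
orientation: [-3.041, -0.117, -0.697]
contact_force: [-0.2, -0.7, 0.0]
grip_width: 0.038
gripper_force: 0.0
[0.04, 0.03, 0.01, -0.02, -0.01, 0.0]
clock: 3.82
tcp_pos: [0.5142, -0.0509, 0.1752]
orientation: [-3.042, -0.118, -0.703]
contact_force: [-3.9, -0.9, 6.2]
grip_width: 0.0186
gripper_force: 117.9
```

```bash
python3 -m creep '{"rows":[[0,0,-0.3,0,0,0,5],[0,0,-0.8,0,0,0,5],[0,0,-1.6,0,0,0,5],[0,0,-2.6,0,0,0,5],[0,0,-3.6,0,0,0,5],[0,0,-4.4,0,0,0,5],[0,0,-5,0,0,0,5],[0,0,-5,0,0,0,5]]}'
python3 - <<'E'
from h import *
o=r.get_obs(); R=Rn.from_rotvec(o["orientation"]).as_matrix(); print("tool z",R[:,2].round(3), "joints",o["joints"].round(2))
c=np.array([.545,.153]); ty=-1.285; p=c+.037*np.array([np.cos(ty),np.sin(ty)])
print("target tip",p); 
for z in(.30,.24): print(row([p[0],p[1],z],Rtool(0)))
a=optics.grab_frame("top");b=optics.grab_frame("scene"); w=optics.grab_frame("wrist")
A=cv2.resize(a["color"][120:260,240:380],(400,400)); tip=o["tcp_pos"]+.161*R[:,2]; cp=o["tcp_pos"]-.039*R[:,2]
print("tip",tip,proj(a,tip),proj(b,tip))
q=proj(b,tip).astype(int); y0,x0=max(q[1]-90,0),q[0]-70
B=cv2.resize(b["color"][y0:y0+140,x0:x0+140],(400,400)); print(x0,y0); cv2.imwrite("pics/z3.png",np.hstack([A,B]))
E
```

```text
clock: 4.82
tcp_pos: [0.4589, -0.0544, 0.2872]
orientation: [-3.041, -0.12, -0.701]
contact_force: [-0.2, 0.0, -1.5]
grip_width: 0.0192
gripper_force: 118.2
tool z [ 0.437  0.035 -0.899] joints [ 0.7  -0.2  -0.57  2.22 -0.31  0.66 -1.17]
target tip [0.5554311  0.11750081]
[4.17, -6.55, 1.46, -0.01, -3.25, 0.02]
[3.12, -6.55, 3.62, -0.01, -3.25, 0.02]
tip [ 0.52919524 -0.04885011  0.14244812] [318.1374629  199.60289614] [263.31656491 187.04732881]
193 97
```

View pics/z3.png

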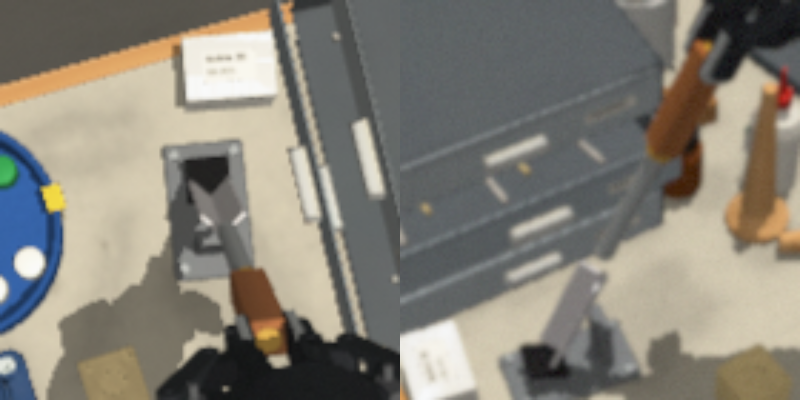

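Left panel: the stick is drawn clear of the trough. Right panel: its tip is at (600,257), i.e. scene px (263,187), exactly where the tool pose predicts, so it sits straight in the grip.

```bash
python3 -m creep '{"rows":[[0.3,-0.8,0,0,-0.6,0,5],[0.9,-2,0.2,0,-1.3,0,5],[1.8,-3.3,0.5,0,-2,0,5],[2.7,-4.7,0.9,0,-2.7,0,5],[3.6,-5.8,1.2,0,-3.25,0,5],[4.17,-6.55,1.46,0,-3.25,0,5],[4.17,-6.55,1.46,0,-3.25,0,5],[4.17,-6.55,1.46,0,-3.25,0,5]]}'
python3 - <<'E'
from h import *
o=r.get_obs(); R=Rn.from_rotvec(o["orientation"]).as_matrix(); print("tool z",R[:,2].round(3), "joints",o["joints"].round(2))
print(row([.5554,.1175,.167+.01],Rtool(0)))
f=optics.grab_frame("top"); hsv=cv2.cvtColor(f["color"],cv2.COLOR_BGR2HSV)
E
python3 -m creep '{"rows":[[0,0,0,0,0,0,5],[0,0,0,0,0,0,5]]}'
```

```text
clock: 5.98
tcp_pos: [0.5553, 0.1167, 0.2985]
orientation: [-3.138, -0.123, 0.005]
contact_force: [-0.3, -0.4, -2.6]
grip_width: 0.019
gripper_force: 118.3
tool z [-0.003  0.001 -1.   ] joints [ 0.4   0.35 -0.91  1.66  0.29  1.28 -2.06]
[0.02, -0.02, 4.86, -0.01, 0.02, 0.02]
clock: 6.28
tcp_pos: [0.5556, 0.1165, 0.2996]
orientation: [-3.138, -0.122, 0.002]
contact_force: [0.1, 0.7, -2.1]
grip_width: 0.0187
gripper_force: 118.3
```

```bash
python3 -m creep '{"rows":[[0,0,1,0,0,0,5],[0,0,2.2,0,0,0,5],[0,0,3.4,0,0,0,5],[0,0,4.3,0,0,0,5],[0,0,4.8,0,0,0,5],[0,0,4.9,0,0,0,5],[0,0,5,0,0,0,5],[0,0,5.05,0,0,0,5],[0,0,5.05,0,0,0,5]]}'
python3 -m creep '{"rows":[[0,0,0.05,0,0,0,5],[0,0,0.1,0,0,0,5],[0,0,0.15,0,0,0,5],[0,0,0.15,0,0,0,5]]}'
```

```text
clock: 7.4
tcp_pos: [0.5557, 0.1175, 0.1735]
orientation: [-3.138, -0.123, 0.002]
contact_force: [0.6, 0.2, -2.8]
grip_width: 0.0188
gripper_force: 118.2
clock: 7.9
tcp_pos: [0.5554, 0.1174, 0.1692]
orientation: [-3.138, -0.123, 0.003]
contact_force: [0.7, -0.4, -1.7]
grip_width: 0.0192
gripper_force: 118.2
```

```bash
python3 -m creep '{"rows":[[0,0,0.03,0,0,0,5],[0,0,0.06,0,0,0,5],[0,0,0.06,0,0,0,5]]}'
python3 -m creep '{"rows":[[0,0,0.03,0,0,0,5],[0,0,0.06,0,0,0,5],[0,0,0.06,0,0,0,5]]}'
```

```text
clock: 8.28
tcp_pos: [0.5555, 0.1174, 0.1678]
orientation: [-3.138, -0.123, 0.003]
contact_force: [-0.4, 0.4, -2.4]
grip_width: 0.0189
gripper_force: 118.2
clock: 8.65
tcp_pos: [0.5562, 0.1177, 0.1674]
orientation: [-3.138, -0.123, 0.0]
contact_force: [-1.2, -0.6, 5.5]
grip_width: 0.0188
gripper_force: 119.3
```

Touched: the force rose by 7.5 N with the TCP at z 0.1674. I work out the circle offsets in tool axes.

Run:
```python
from h import *
o=r.get_obs(); R=Rn.from_rotvec(o["orientation"]).as_matrix()
c=np.array([.545,.153]); print("z",R[:,2].round(3))
P=[]
for k in range(0,21):
    a=-1.285-np.deg2rad(18*k); p=np.r_[c+.037*np.array([np.cos(a),np.sin(a)]),o["tcp_pos"][2]]
    P.append((R.T@(p-np.r_[.5555,.1175,p[2]])/.025)[:2])
P=np.array(P); print(P[:11].round(2).tolist()); print((P[10:]-P[10]).round(2).tolist())
```

```text
z [-0.     0.002 -1.   ]
[[-0.0, -0.0], [-0.47, 0.02], [-0.91, -0.1], [-1.3, -0.35], [-1.59, -0.71], [-1.76, -1.14], [-1.78, -1.61], [-1.66, -2.05], [-1.41, -2.44], [-1.04, -2.73], [-0.61, -2.9]]
[[0.0, 0.0], [0.46, -0.02], [0.91, 0.1], [1.3, 0.35], [1.59, 0.71], [1.75, 1.14], [1.78, 1.61], [1.66, 2.05], [1.4, 2.44], [1.04, 2.73], [0.61, 2.9]]
```

```bash
python3 -m creep '{"rows":[[0,0,-0.16,0,0,0,5],[-0.24,0.02,-0.16,0,0,0,5],[-0.47,0.02,-0.16,0,0,0,5],[-0.7,-0.03,-0.16,0,0,0,5],[-0.91,-0.1,-0.16,0,0,0,5],[-1.12,-0.21,-0.16,0,0,0,5],[-1.3,-0.35,-0.16,0,0,0,5],[-1.46,-0.52,-0.16,0,0,0,5],[-1.59,-0.71,-0.16,0,0,0,5],[-1.76,-1.14,-0.16,0,0,0,5]]}'
```

```text
clock: 9.9
tcp_pos: [0.5092, 0.1425, 0.1704]
orientation: [-3.138, -0.122, 0.003]
contact_force: [0.2, 0.5, -1.7]
grip_width: 0.0186
gripper_force: 118.3
```

```bash
python3 -m creep '{"rows":[[-0.02,-0.47,0,0,0,0,5],[0.1,-0.91,0,0,0,0,5],[0.35,-1.3,0,0,0,0,5],[0.72,-1.59,0,0,0,0,5],[1.15,-1.76,0,0,0,0,5],[1.15,-1.76,0,0,0,0,5]]}'
python3 -m creep '{"rows":[[0.46,-0.02,0,0,0,0,5],[0.91,0.1,0,0,0,0,5],[1.3,0.35,0,0,0,0,5],[1.59,0.71,0,0,0,0,5],[1.75,1.14,0,0,0,0,5],[1.75,1.14,0,0,0,0,5]]}'
python3 - <<'E'
from h import *
f=optics.grab_frame("top"); o=r.get_obs(); c=np.array([.545,.153]); a=1.285; d=o["tcp_pos"][:2]-c
print("tub xy",np.cos(a)*d[0]-np.sin(a)*d[1],np.sin(a)*d[0]+np.cos(a)*d[1])
E
```

```text
clock: 10.65
tcp_pos: [0.5357, 0.1888, 0.1703]
orientation: [-3.137, -0.123, 0.002]
contact_force: [-0.2, -0.4, -2.3]
grip_width: 0.0184
gripper_force: 118.3
clock: 11.4
tcp_pos: [0.5796, 0.1617, 0.1695]
orientation: [3.139, 0.12, -0.008]
contact_force: [-4.0, -2.2, -1.5]
grip_width: 0.0187
gripper_force: 118.4
tub xy 0.001251376410638447 0.03560128758555781
```

```bash
python3 -m creep '{"rows":[[0.03,0.47,0,0,0,0,5],[-0.09,0.91,0,0,0,0,5],[-0.35,1.3,0,0,0,0,5],[-0.71,1.59,0,0,0,0,5],[-1.14,1.76,0,0,0,0,5],[-1.14,1.76,0,0,0,0,5]]}'
python3 -m creep '{"rows":[[-0.47,0.02,0,0,0,0,5],[-0.91,-0.1,0,0,0,0,5],[-1.3,-0.35,0,0,0,0,5],[-1.59,-0.71,0,0,0,0,5],[-1.76,-1.14,0,0,0,0,5],[-1.76,-1.14,0,0,0,0,5]]}'
python3 - <<'E'
from h import *
o=r.get_obs(); c=np.array([.545,.153]); a=1.285; d=o["tcp_pos"][:2]-c
print("tub xy",np.cos(a)*d[0]-np.sin(a)*d[1],np.sin(a)*d[0]+np.cos(a)*d[1])
E
```

```text
clock: 12.2
tcp_pos: [0.5546, 0.117, 0.1705]
orientation: [-3.139, -0.124, 0.003]
contact_force: [0.0, 0.4, -1.2]
grip_width: 0.0188
gripper_force: 118.3
clock: 12.95
tcp_pos: [0.5086, 0.1433, 0.1704]
orientation: [-3.138, -0.127, 0.004]
contact_force: [1.0, -0.8, -0.9]
grip_width: 0.0191
gripper_force: 117.9
tub xy -0.0009599195678959786 -0.037658200655915956
```

```bash
python3 -m creep '{"rows":[[-0.02,-0.47,0,0,0,0,5],[0.1,-0.91,0,0,0,0,5],[0.35,-1.3,0,0,0,0,5],[0.72,-1.59,0,0,0,0,5],[1.15,-1.76,0,0,0,0,5],[1.15,-1.76,0,0,0,0,5]]}'
python3 -m creep '{"rows":[[0.46,-0.02,0,0,0,0,5],[0.91,0.1,0,0,0,0,5],[1.3,0.35,0,0,0,0,5],[1.59,0.71,0,0,0,0,5],[1.75,1.14,0,0,0,0,5],[1.75,1.14,0,0,0,0,5]]}'
python3 -m creep '{"rows":[[0.03,0.47,0,0,0,0,5],[-0.09,0.91,0,0,0,0,5],[-0.35,1.3,0,0,0,0,5],[-0.71,1.59,0,0,0,0,5],[-1.14,1.76,0,0,0,0,5],[-1.14,1.76,0,0,0,0,5]]}'
python3 - <<'E'
from h import *
o=r.get_obs(); c=np.array([.545,.153]); a=1.285; d=o["tcp_pos"][:2]-c
print("tub xy",np.cos(a)*d[0]-np.sin(a)*d[1],np.sin(a)*d[0]+np.cos(a)*d[1])
f=optics.grab_frame("top");g=optics.grab_frame("scene"); w=optics.grab_frame("wrist")
cv2.imwrite("pics/s1.png",np.hstack([cv2.resize(f["color"][140:260,160:290],(400,370)),cv2.resize(g["color"][230:350,225:355],(400,370))]))
E
```

```text
clock: 13.7
tcp_pos: [0.5356, 0.1888, 0.1703]
orientation: [-3.137, -0.123, 0.003]
contact_force: [-0.2, 0.0, -2.5]
grip_width: 0.0188
gripper_force: 118.0
clock: 14.45
tcp_pos: [0.5809, 0.1617, 0.1701]
orientation: [-3.139, -0.12, 0.003]
contact_force: [0.1, -0.7, -2.9]
grip_width: 0.0191
gripper_force: 117.9
clock: 15.2
tcp_pos: [0.5545, 0.1171, 0.1704]
orientation: [-3.138, -0.124, 0.003]
contact_force: [0.6, 0.1, -2.0]
grip_width: 0.0191
gripper_force: 117.8
tub xy 0.03716470817832395 -0.0010279448740408825
```

View pics/s1.png

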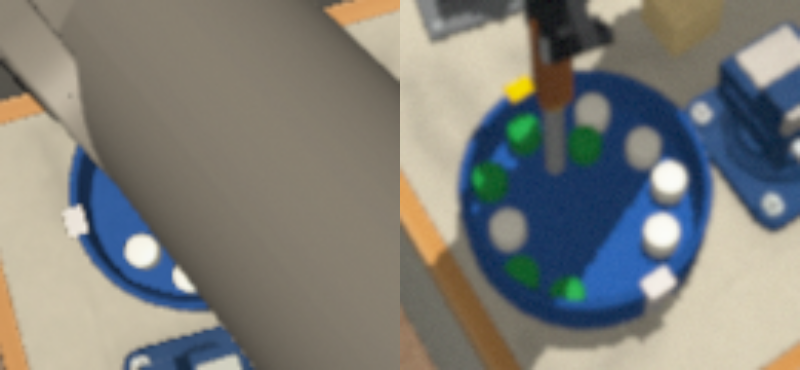

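The scene view shows a white stone at (508,230) on the green side and a green one at (585,147) on the white side. I compute the coordinates in the tub frame to confirm the margins.

```bash
cat > st.py <<'E'
from h import *
g=optics.grab_frame("scene"); c=np.array([.545,.153]); a=1.285
for n,u,v in(("Y",520,90),("g",585,147),("g",523,134),("g",490,182),("g",523,271),("g",568,289),("w",508,230),("w",592,112),("w",644,148),("w",668,181),("w",661,232)):
    X=plane(g,(225+(u-400)*130/400,230+v*120/370),.0175+.0355*(n=="Y")); d=X[:2]-c
    print(n,round(1e3*(np.cos(a)*d[0]-np.sin(a)*d[1])),round(1e3*(np.sin(a)*d[0]+np.cos(a)*d[1])))
E
python3 st.py
```

```text
Y 82 0
g 33 -22
g 67 9
g 49 48
g -18 64
g -45 46
w 12 57
w 53 -42
w 9 -57
w -21 -56
w -49 -29
```

Green is at y = -22 mm and white at y = +57 mm, so both halves are clearly mixed. I lift the stick and head back.

```bash
python3 -m creep '{"rows":[[0,0,-0.5,0,0,0,5],[0,0,-1.5,0,0,0,5],[0,0,-2.7,0,0,0,5],[0,0,-4,0,0,0,5],[0,0,-5,0,0,0,5],[0,0,-5.3,0,0,0,5],[0,0,-5.3,0,0,0,5]]}'
python3 - <<'E'
from h import *
print(row([.4589,-.0544,.2872],Rn.from_rotvec([-3.041,-.12,-.701]).as_matrix()))
E
```

```text
clock: 16.27
tcp_pos: [0.5558, 0.1173, 0.303]
orientation: [-3.138, -0.123, 0.002]
contact_force: [-0.3, 0.2, -2.5]
grip_width: 0.0189
gripper_force: 118.0
[-4.4, 6.55, 0.63, -0.0, 3.25, -0.0]
```

```bash
python3 -m creep '{"rows":[[-0.6,0.7,0,0,0.7,0,5],[-1.6,1.9,-0.3,0,1.5,0,5],[-2.6,3.3,-0.5,0,2.3,0,5],[-3.6,4.7,-0.5,0,3,0,5],[-4.4,5.9,-0.4,0,3.25,0,5],[-4.6,6.55,-0.2,0,3.25,0,5],[-4.6,6.55,0.1,0,3.25,0,5],[-4.6,6.55,0.1,0,3.25,0,5],[-4.6,6.55,0.1,0,3.25,0,5]]}'
python3 - <<'E'
from h import *
o=r.get_obs(); R=Rn.from_rotvec(o["orientation"]).as_matrix()
print(row([.5142,-.0509,.1752],Rn.from_rotvec([-3.042,-.118,-.703]).as_matrix()))
b=optics.grab_frame("scene");a=optics.grab_frame("top");w=optics.grab_frame("wrist"); tip=o["tcp_pos"]+.161*R[:,2]
print(proj(b,tip),proj(a,tip)); cv2.imwrite("pics/b1.png",np.hstack([cv2.resize(a["color"][130:230,270:370],(400,400),interpolation=2),cv2.resize(b["color"][130:230,210:310],(400,400),interpolation=2)]))
E
```

```text
clock: 17.4
tcp_pos: [0.4542, -0.0539, 0.3001]
orientation: [-3.04, -0.122, -0.698]
contact_force: [-1.1, 0.0, -2.5]
grip_width: 0.0188
gripper_force: 118.2
[-0.02, 0.08, 5.54, -0.02, 0.02, 0.01]
[265.36464466 183.17745237] [318.28369935 201.18440866]
```

View pics/b1.png

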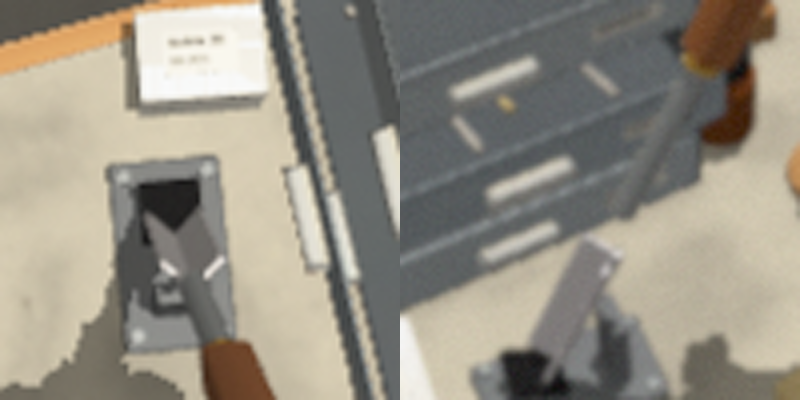

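The tip is at (623,215), i.e. scene px (265.8,183.8), against a predicted (265.4,183.2), so it has not slipped in the grip. I insert it along the slope.

```bash
python3 -m creep '{"rows":[[0,0.08,0.5,0,0,0,5],[0,0.08,1.2,0,0,0,5],[0,0.08,2.1,0,0,0,5],[0,0.08,3,0,0,0,5],[0,0.08,3.9,0,0,0,5],[0,0.08,4.6,0,0,0,5],[0,0.08,5.1,0,0,0,5],[0,0.08,5.3,0,0,0,5],[0,0.08,5.3,0,0,0,5]]}'
python3 - <<'E'
from h import *
print(row([.5142,-.0509,.1752],Rn.from_rotvec([-3.042,-.118,-.703]).as_matrix()))
E
```

```text
clock: 18.68
tcp_pos: [0.5117, -0.052, 0.1806]
orientation: [-3.04, -0.119, -0.698]
contact_force: [-0.1, 0.5, -1.9]
grip_width: 0.0189
gripper_force: 118.3
[-0.0, -0.04, 0.24, -0.02, 0.02, 0.0]
```

```bash
python3 -m creep '{"rows":[[0,-0.04,0.1,0,0,0,5],[0,-0.04,0.17,0,0,0,5],[0,-0.04,0.24,0,0,0,5],[0,-0.04,0.24,0,0,0,5]]}'
```

```text
clock: 19.18
tcp_pos: [0.5145, -0.0512, 0.1759]
orientation: [-3.041, -0.119, -0.7]
contact_force: [-1.4, -0.2, 0.3]
grip_width: 0.0188
gripper_force: 118.7
```

```bash
python3 -m creep '{"rows":[[0,0,0,0,0,0,22],[0,0,0,0,0,0,26],[0,0,0,0,0,0,32],[0,0,0,0,0,0,38],[0,0,0,0,0,0,42],[0,0,0,0,0,0,42]]}' 40
python3 -m creep '{"rows":[[0,0,-0.5,0,0,0,42],[0,0,-1.2,0,0,0,42],[0,0,-2.2,0,0,0,42],[0,0,-3.4,0,0,0,42],[0,0,-4.6,0,0,0,42],[0,0,-6,0,0,0,42],[0,0,-6,0,0,0,42],[0,0,-6,0,0,0,42]]}'
python3 - <<'E'
from h import *
b=optics.grab_frame("scene");a=optics.grab_frame("top");f=optics.grab_frame("wrist")
print("cap exp",proj(f,cap),proj(b,cap)); w=f["color"]
cv2.imwrite("pics/e1.png",np.hstack([cv2.resize(w,(440,330)),cv2.resize(b["color"][140:350,200:430],(360,330),interpolation=2)]))
E
```

```text
clock: 19.92
tcp_pos: [0.5143, -0.0511, 0.1757]
orientation: [-3.041, -0.119, -0.699]
contact_force: [-0.8, 1.3, -0.2]
grip_width: 0.0415
gripper_force: 0.0
clock: 20.92
tcp_pos: [0.4488, -0.0563, 0.31]
orientation: [-3.041, -0.119, -0.698]
contact_force: [-0.5, 0.4, -0.1]
grip_width: 0.0421
gripper_force: 0.0
cap exp [276.97149094 195.11940903] [275.92939506 162.22563842]
```

View pics/e1.png

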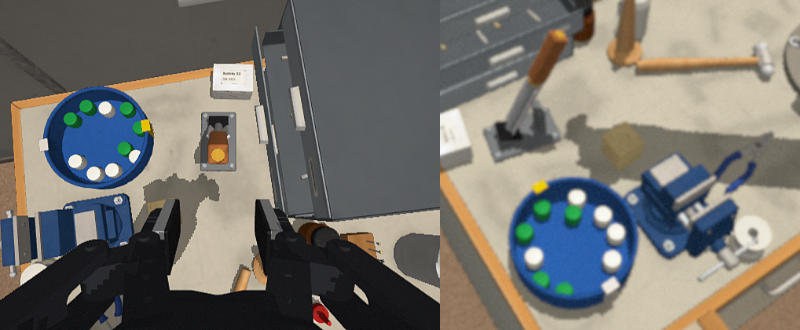

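The cap is at wrist px (277.5,197) against an expected (277,195), so the stick is home. All ten stones are in the tub: white (105,107) is on the green side and green (124,148) on the white side.

```bash
python3 -c "
from bench import r
print(r.hand_in())"
```

```text
the job is handed in; nothing more can be done
None
```

The stones are stirred two full clockwise turns and mixed in both halves of the tub, the stick is back in its rest, and the job was handed in at about 21 s; no verdict was returned.

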